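# Switch on with the flat key

## Robot

A 6-joint arm with a two-finger parallel gripper is mounted at the origin on a cart in front of the work surface, level with it; the furniture and walls round the work are solid. World frame = base frame: x ahead of the robot, y to its left, z up, the work surface at z = 0. Lengths are in m, angles in rad, forces in N, time in s.
With the tool pointing down it reaches from about 0.25 to 0.8 m from the base axis. Payload 3.9 kg.
Tool frame: the origin (TCP) lies on the centre line of the jaws, within the pads' length; the fingertips stand 11 mm ahead of it and the grasp point (between the pads) lies 8 mm behind it; z points along the fingers, y is the line along which they close (so a half turn about z gives the same grasp; the last joint's range is limited). The gripper opens to 85 mm and grips with 20 to 120 N. Pads are 22 mm wide; open, the fingers measure 114 mm over their backs; the gripper's body (76 mm by 85 mm) begins 54 mm behind the grasp point. The pads swing forward as they close: fully open they stand 13 mm farther back than shut.
Start: joints at [1.243, 0.26, -0.138, 1.173, 0, 1.571], TCP at [0.169, 0.497, 0.242] pointing down, gripper open.
Joint ranges: [-2.78, 2.78], [-0.83, 1.72], [-1.28, 1.37], [-1.9, 2.12], [-1.57, 1.48], [-3.14, 3.14]. Speed limits (rad/s): [2.57, 2.57, 3.14, 3.14, 3.14, 3.14].

## Interface

Orientations are given as a rotation vector (axis times angle).
In Python, from rig import manip gives the robot as it stands. The module is installed in compiled form; this text tells all that it offers. Calls block until the motion is done:
- manip.move_to(position, orientation): joint-space move of the TCP to a pose.
- manip.move_l(position, speed=0.15, rotation=None, stop_force=None): straight line of the TCP; rotation=None keeps the orientation; speed is the mean speed in m/s. With stop_force (N) it stops when the force on the tool has changed by that much, and returns True; else False.
- manip.movej(angles): joint-space move.
- manip.move_gripper(opening, newtons=None): finger opening in m; newtons is the grip in N (None keeps the last); returns when the fingers have stopped.
- manip.wait(seconds).
- manip.inverse_kinematics(position, orientation): joint angles nearest the present ones, or None.
- manip.get_obs(): the state.
- manip.grab_frame(name): name is "side" or "top" or "wrist"; returns the picture (400x640x3 uint8, blue, green, red); there is no depth.
- manip.camera_info(name): a dict with "vertical_fov" (degrees; the focal length in pixels is half the picture's height over the tangent of half this angle, whatever the lens; pixels are square), "cx", "cy" (the principal point, pixels), "R" (3x3) and "t" (3): a world point X has camera coordinates R X + t. Camera axes: x right, y down, z forward; pixel columns grow to the right and rows downward; lengths in m; the calibration is good to about 2 mm. A picture is of the moment at which its call begins: read the wrist's pose just before it. camera_info takes no time and is no camera call; for the wrist camera it gives the pose at the moment of the call.
A pose or a line that the arm cannot do raises manip.IKError and nothing moves.
- manip.close_job(): hands the job in; it is judged then, once.
Trained networks look in the newest picture that a camera, given by its name, has taken for a name from the list of things; names that differ only in an ending like _2 or _b are one class to them, and where a whole thing is asked for, a point or a joint stands for the part that bears it (a point fixed in the world has none). Each returns a list of dicts, best first, with "conf" (0 to 1); they miss things now and then, are a little off and sometimes report something else, mostly with a low value. They report only what shows in the picture. A call takes as long as a camera call.
- manip.search_frame(camera, thing): "location" ([x, y, z] in m, in the coordinates of the camera as it stood for that picture, good to about 4 mm: the middle of the surface that is visible of it).
- manip.spot_point(camera, thing): "location" ([x, y, z] in m, in the coordinates of the camera as it stood for that picture, good to about 4 mm: a listed point, or the origin of a listed thing).
The state is a dict: "time": time; "qpos": joint angles; "joint_vel": joint speeds; "joint_torque": joint torques, N m; "eef_pos": TCP position; "eef_rot": TCP orientation; "contact_force": force on the tool from outside, world axes, zero at the start; "wrist_torque": the same for the moment, N m; "grip_width": finger opening in m; "grasp_force": force on a finger pad.
Only numpy, scipy, OpenCV 4.12 (cv2) and the standard library are available. Lean on these libraries where they do the work, as an engineer would, in place of code of your own. Each camera call takes 0.05 s, during which the arm holds its last target. There are 200 camera calls.

## Task

Take the flat-bladed key with the rectangular grip from its sloping rest, put it fully home, upright, into the slot of the key switch, and then turn it clockwise as far as it goes, a quarter turn, so that the switch is on; leave it in there. You can hold it only slantwise as it lies, so stand it upright in the empty stand, or in the slot itself, and take it afresh from above to turn it. Leave the round-headed key in its rest and everything else on the bench where it is.

Things in the scene. Friction and masses are not known exactly. Their poses are not given: they have to be found in the camera images.
- key_flat: the right key, 94 mm long, about 100 g: grey rectangular grip, thin flat steel blade. Origin: centre of the underside of its round shoulder, where the blade begins; z runs from blade to grip. Shoulder: disc 36 mm across, z 0 to 6. Grip: flat block 40 mm wide (x), 14 mm thick (y), z 6 to 52. It starts in rest_flat, its y axis level, its x axis pointing down and forward
- key_flat_tip (a point): tip of the flat key's blade, 42 mm below its origin (key z -42). Blade: 18 mm wide (key x), 10 mm thick (key y), in the plane of the grip, narrowed to 14 x 6 mm over the last 7 mm
- key_flat_grip (a point): centre of the flat key's grip (key z +29), same axes as the key; pinch it across its 14 mm thickness (y)
- key_square: the other key, same size and frame, but with a round grip (disc 44 mm across, 14 mm thick) and a thick square stem 18 x 18 mm, which does not fit the slot; lies in rest_square
- rest_flat: plain metal rest of key_flat, fixed to the bench, base 106 x 46 mm along its x and y. Origin on the bench, near the base's centre. The key slopes in it: blade low to -x in a channel with 7 mm cheeks and an end stop, grip high to +x, free above and on both sides (under it only a 10 mm wide ledge). Key axis 35 degrees from level; key origin at x -8, z +56 mm. Lift the key out upwards
- rest_square: the same kind of rest with a wider channel, holding key_square. Origin and axes as for rest_flat
- stand: empty plain metal stand fixed to the bench: block 56x56 mm, 52 mm high, on a base 76x76x6 mm, with a loose square hole 26x26 mm, 46 mm deep, in its top. Origin: centre of the underside. A key stands upright in it at any yaw, its shoulder resting on the top
- stand_top (a point): centre of the hole's mouth, in the stand's top face (52 mm above the bench)
- key_switch: grey enclosure fixed to the bench, 130 mm (x) by 104 mm (y) by 72 mm high, with a steel cylinder 55 mm across in a bezel (86 mm across, 4 mm high) in the middle of its top; nothing on it stands higher. Origin: centre of the underside
- slot (a point): centre of the slot's mouth in the cylinder's top face (76 mm above the bench); turns with the cylinder. Slot 21 mm long along this point's x axis, 13 mm wide, 46 mm deep, edges broken 2 mm. A key is home when its shoulder rests on the cylinder's face; the blade's width lies along the slot, either way round
- cylinder (a joint): angle of the cylinder in rad, growing clockwise seen from above: 0 with the slot along the enclosure's x axis (off), stop at 1.571 (a quarter turn, on). It starts between 0 and 0.3; friction 0.06 N m, no spring, stays where it is left
- breaker_1: grey two-pole circuit breaker, 83x37x71 mm. Bystander; origin: centre of the underside
- breaker_2: grey two-pole circuit breaker, 83x37x71 mm. Bystander; origin: centre of the underside
- glass_jar: glass jar, 64 mm across, 70 mm high. Bystander; origin: centre of the underside
- tape_roll_1: roll of tape lying flat, 100 mm across, 24 mm high. Bystander; origin: centre of the underside
- hardener: small white bottle with a dark cap, 40 mm across, 71 mm high. Bystander; origin: centre of the underside
- spare_pad_2: silicone pad on a wooden foot, 37x37x44 mm. Bystander; origin: centre of the underside
- oil_bottle: small oiler with a thin spout, 38 mm across, 122 mm high. Bystander; origin: centre of the underside

How it is judged:
On the way, in this order (a step that is already met when the one before it is completed fails the run):
1. the flat key is fully home in the slot, the cylinder not yet turned (horizontal distance between key_flat and slot below 0.003 m and z of key_flat in the frame of slot below 0.004 m and angle between key_flat's own z axis and vertical below 0.08 rad and value of joint cylinder below 0.6 rad), for 0.2 s.
2. the cylinder is turned on with the key home (horizontal distance between key_flat and slot below 0.003 m and z of key_flat in the frame of slot below 0.004 m and angle between key_flat's own z axis and vertical below 0.08 rad and value of joint cylinder above 1.4 rad), for 0.2 s.
At the end, for the whole second after the job is handed in: The flat key stands upright (within 0.08 rad) in the slot, its shoulder within 4 mm of the cylinder's face and within 3 mm of its centre, at rest; the cylinder is turned beyond 1.4 rad; the round-headed key is still in its rest (moved less than 20 mm) (all of step 2 and linear speed of key_flat below 0.02 m/s and distance of key_square from where it was at the start of the episode below 0.02 m); the robot touches nothing.
It fails at once if the cylinder is turned (beyond 0.6 rad) without the flat key in the slot (value of joint cylinder above 0.6 rad and distance between key_flat and slot above 0.02 m).
It fails at once if the round-headed key is moved by 30 mm or more (distance of key_square from where it was at the start of the episode above 0.03 m).
It fails at once if a bystander is moved by 30 mm or more (distance of any of breaker_1, breaker_2, glass_jar, tape_roll_1, hardener, spare_pad_2, oil_bottle from where it was at the start of the episode above 0.03 m).
It also fails if it takes over 61 s, if anything falls off the work surface, if the arm or the gripper's body presses on something with over 40 N, if the wrist force passes 120 N, or if a joint passes its speed limit or range.

## Working session

There is one attempt and no reset: what is moved stays moved. The work goes in short steps, each a Python script; the robot and the scene stay as the last script left them, time stands still between calls to the robot, and variables do not carry over. Pictures are saved under pics/ and viewed, at most 13 in all, crops included, and the job is handed in when it is done.

```bash
mkdir -p pics; cat > h.py <<'E'
from rig import manip as m
import numpy as np, cv2
from scipy.spatial.transform import Rotation as R
def w(cam,p,ci=None):
    ci=ci or m.camera_info(cam); return np.array(ci["R"]).T@(np.array(p)-np.array(ci["t"]))
def find(cam,things,fn="spot_point",n=2):
    for t in things:
        for d in getattr(m,fn)(cam,t)[:n]:
            print(cam,fn[:4],t,round(d["conf"],2),w(cam,d["location"]).round(4))
def proj(cam,X):
    ci=m.camera_info(cam);f=200/np.tan(np.radians(ci["vertical_fov"])/2)
    c=np.array(ci["R"])@np.array(X)+np.array(ci["t"]);return f*c[0]/c[2]+ci["cx"],f*c[1]/c[2]+ci["cy"]
def snap(cam,name):
    im=m.grab_frame(cam);cv2.imwrite("pics/%s.png"%name,im);return im
def st():
    o=m.get_obs();print("t",round(o["time"],2),"p",np.round(o["eef_pos"],4),"rv",np.round(o["eef_rot"],3),"g",round(o["grip_width"],4),round(o["grasp_force"],1),"F",np.round(o["contact_force"],1),"q",np.round(o["qpos"],3))
E
python3 - <<'E'
from h import *
a=snap("side","s0");b=snap("top","t0")
for c in("top","side"):
    find(c,["key_flat","key_flat_tip","key_flat_grip","key_square","rest_flat","rest_square","stand_top","slot","key_switch"])
    ci=m.camera_info(c);print(c,ci["vertical_fov"],(-np.array(ci["R"]).T@np.array(ci["t"])).round(3))
find("top",["breaker_1","breaker_2","glass_jar","tape_roll_1","hardener","spare_pad_2","oil_bottle"])
st()
E
```

```text
top spot key_flat 0.68 [0.4909 0.132  0.0556]
top spot key_flat 0.66 [0.481  0.3056 0.0529]
top spot key_flat_tip 0.71 [0.4548 0.1224 0.0284]
top spot key_flat_tip 0.24 [0.4133 0.2359 0.0005]
top spot key_flat_grip 0.45 [0.5067 0.1444 0.07  ]
top spot key_square 0.53 [ 0.4565 -0.0267  0.0555]
top spot rest_flat 0.81 [ 0.488   0.138  -0.0006]
top spot rest_square 0.79 [ 4.688e-01 -3.160e-02  2.000e-04]
top spot stand_top 0.75 [0.4793 0.3052 0.0553]
top spot slot 0.74 [ 0.5297 -0.1857  0.0744]
top spot slot 0.23 [ 0.4656 -0.0326  0.0038]
top spot key_switch 0.57 [ 0.5305 -0.1921 -0.0028]
top 56.36081725939349 [0.402 0.092 1.115]
side spot key_flat 0.86 [0.4867 0.1353 0.0568]
side spot key_flat_tip 0.77 [0.4544 0.124  0.0304]
side spot key_flat_grip 0.69 [0.513  0.1437 0.0759]
side spot key_flat_grip 0.6 [ 0.637   0.0758 -0.0041]
side spot key_square 0.91 [ 0.4607 -0.0322  0.0543]
side spot rest_flat 0.6 [0.4977 0.1378 0.0012]
side spot rest_square 0.57 [ 0.4637 -0.0304  0.0032]
side spot rest_square 0.22 [ 4.742e-01  3.070e-01 -3.000e-04]
side spot stand_top 0.71 [0.4764 0.3036 0.0567]
side spot slot 0.42 [ 0.5325 -0.1861  0.0767]
side spot key_switch 0.96 [ 0.5304 -0.1862  0.0014]
side 56.84497218158674 [0.323 0.786 0.6  ]
top spot breaker_1 0.71 [6.358e-01 2.448e-01 5.000e-04]
top spot breaker_1 0.71 [ 0.4154  0.0698 -0.0031]
top spot breaker_2 0.71 [6.358e-01 2.448e-01 5.000e-04]
top spot breaker_2 0.71 [ 0.4154  0.0698 -0.0031]
top spot glass_jar 0.71 [ 0.634  -0.0778  0.0008]
top spot tape_roll_1 0.7 [0.6168 0.3487 0.0018]
top spot hardener 0.56 [ 0.414   0.2322 -0.0009]
top spot spare_pad_2 0.63 [ 0.4155  0.0736 -0.0045]
top spot spare_pad_2 0.48 [0.4901 0.1326 0.0544]
top spot oil_bottle 0.49 [ 4.128e-01 -9.630e-02 -2.000e-04]
t 1.35 p [0.169  0.497  0.2423] rv [-0.513 -3.099 -0.   ] g 0.0853 0.0 F [ 0.6 -0.3  0.3] q [ 1.243  0.26  -0.138  1.173  0.     1.571]
```

View pics/t0.png

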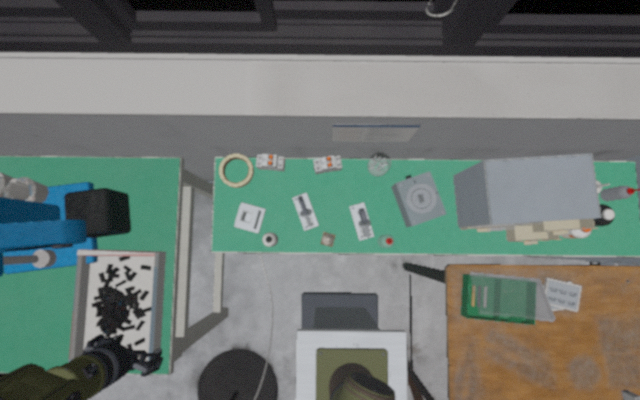

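View pics/s0.png

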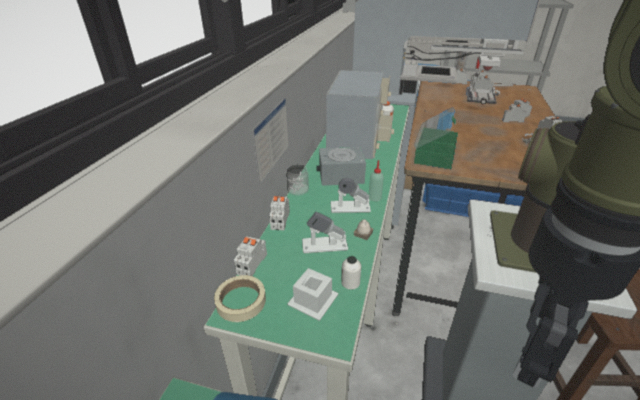

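The bench is clear in both pictures. In the top view the flat key's rest is at about (305,210), the square one's at (361,220), the stand at (250,217) and the switch at (420,200), which agrees with the networks. Next I'll look from close by with the wrist camera.

```bash
cat >> h.py <<'E'
def ori(yaw,tilt=0):
    """tool y level, perpendicular to heading yaw; tool z at elevation -90-tilt deg in the heading plane (tilt>0: points back)"""
    h=np.array([np.cos(yaw),np.sin(yaw),0]);e=np.radians(-90-tilt)
    z=np.cos(e)*h+np.sin(e)*np.array([0,0,1.]);y=np.array([-np.sin(yaw),np.cos(yaw),0])
    best=None
    for s in(1,-1):
        M=np.column_stack([np.cross(s*y,z),s*y,z]);rv=R.from_matrix(M).as_rotvec()
        yield rv
def bestori(pos,yaw,tilt=0):
    c=[]
    for rv in ori(yaw,tilt):
        q=m.inverse_kinematics(list(pos),list(rv))
        if q is not None:c.append((abs(q[5]),list(rv),np.round(q,2)))
    return min(c,key=lambda a:a[0]) if c else None
E
python3 - <<'E'
from h import *
# feasibility
for a in(0,10,20,27,35): print(a,"pick",bestori((.51,.144,.08),.36,a),"stand",[ (y,bestori((.478,.305,.1),y,a-55) is not None, bestori((.478,.305,.18),y,a-55) is not None) for y in(.2,.57)])
rv=bestori((.42,.11,.28),.36)[1]
m.move_to([.42,.11,.28],rv);st()
snap("wrist","w_key");find("wrist",["key_flat","key_flat_tip","key_flat_grip","rest_flat"],n=1)
ci=m.camera_info("wrist");print(ci["vertical_fov"],(-np.array(ci["R"]).T@np.array(ci["t"])).round(3),np.array(ci["R"]).round(2))
E
```

```text
0 pick (np.float64(0.08481075087082868), [np.float64(-0.5624379926498837), np.float64(3.0908361175438155), np.float64(1.7219697185438566e-17)], array([ 0.28,  0.39, -0.4 ,  0.78,  0.  , -0.08])) stand [(0.2, True, True), (0.57, False, True)]
10 pick (np.float64(0.07584536563308841), [np.float64(0.5316323116905942), np.float64(-2.921545791181075), np.float64(0.04651180043700755)], array([ 0.28,  0.51, -0.22,  1.02, -0.01, -0.08])) stand [(0.2, True, True), (0.57, True, True)]
20 pick (np.float64(0.06645258515013586), [np.float64(0.5007152391454273), np.float64(-2.7516433206507633), np.float64(0.08828960631323016)], array([ 0.29,  0.63, -0.03,  1.25, -0.02, -0.07])) stand [(0.2, True, True), (0.57, True, True)]
27 pick (np.float64(0.05976113952634021), [np.float64(0.4790182250621048), np.float64(-2.632408995004246), np.float64(0.11500210104966983)], array([ 0.29,  0.73,  0.1 ,  1.41, -0.03, -0.06])) stand [(0.2, True, True), (0.57, True, True)]
35 pick (np.float64(0.052075274514859604), [np.float64(0.4541745660775028), np.float64(-2.495882516556781), np.float64(0.14320069062387453)], array([ 0.3 ,  0.84,  0.25,  1.59, -0.04, -0.05])) stand [(0.2, True, True), (0.57, True, True)]
t 3.04 p [0.42   0.1105 0.28  ] rv [-0.563  3.091  0.   ] g 0.0854 0.0 F [ 0.  -1.   0.2] q [ 0.257  0.089 -0.254  1.227  0.    -0.103]
wrist spot key_flat 0.66 [0.4899 0.1346 0.0554]
wrist spot key_flat_tip 0.96 [0.4546 0.1233 0.0311]
wrist spot key_flat_grip 0.68 [0.5132 0.1426 0.0753]
wrist spot rest_flat 0.57 [0.4917 0.1352 0.0027]
68.01738632591781 [0.354 0.086 0.412] [[-0.35  0.94 -0.  ]
 [ 0.9   0.34  0.28]
 [ 0.26  0.1  -0.96]]
```

View pics/w_key.png

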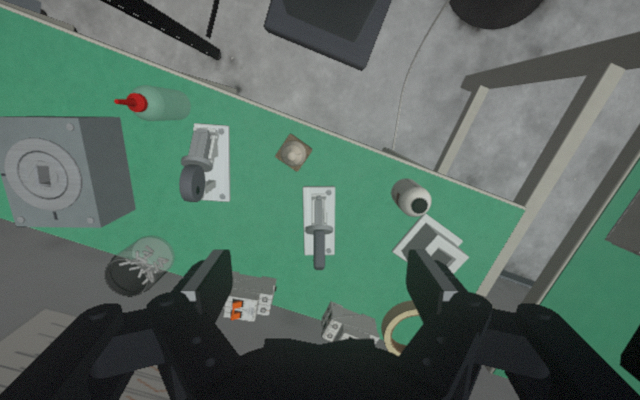

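The wrist view shows the flat key's rest near (320,220), its blade toward the robot, the slot near (43,175) and the stand near (430,245). I'll rectify the rest region to get its yaw, and check the grip outline as well.

```bash
cat >> h.py <<'E'
def warp(im,ci,c,z,yaw=0,half=.08,s=2500):
    """metric view of plane z about c; picture x along heading yaw, picture y downward = -left"""
    f=200/np.tan(np.radians(ci["vertical_fov"])/2);K=np.array([[f,0,ci["cx"]],[0,f,ci["cy"]],[0,0,1]])
    ch,sh=np.cos(yaw),np.sin(yaw);n=int(2*half*s)
    # world = A (u,v,1)
    A=np.array([[ch/s,sh/s,c[0]-half*ch-half*sh],[sh/s,-ch/s,c[1]-half*sh+half*ch],[0,0,z],[0,0,1]])
    H=K@np.hstack([np.array(ci["R"]),np.array(ci["t"])[:,None]])@A
    return cv2.warpPerspective(im,H,(n,n),flags=cv2.INTER_LINEAR|cv2.WARP_INVERSE_MAP)
E
python3 - <<'E'
from h import *
im=cv2.imread("pics/w_key.png");ci=m.camera_info("wrist")
a=warp(im,ci,(.4917,.1352),.004,.32);b=warp(im,ci,(.5305,-.186),.076,0);
for x in(a,b):
    cv2.line(x,(0,200),(400,200),(0,0,255),1);cv2.line(x,(200,0),(200,400),(0,0,255),1)
cv2.imwrite("pics/c1.png",np.hstack([a,b]))
find("wrist",["slot","stand_top","key_switch"],n=1)
E
```

```text
wrist spot slot 0.93 [ 0.5338 -0.1893  0.0809]
wrist spot stand_top 0.78 [0.4778 0.309  0.0488]
wrist spot key_switch 0.68 [ 0.5315 -0.1882 -0.0022]
```

View pics/c1.png

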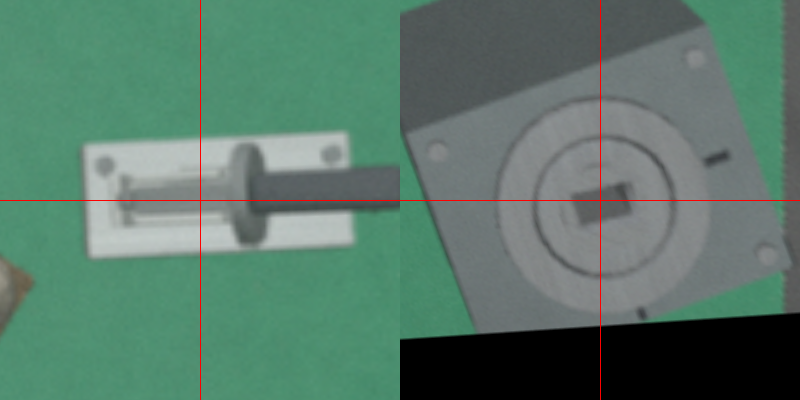

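```bash
cat > p.py <<'E'
from h import *
K=33e-3;A=15;YR=.367
def tcp_for(o,zk,yaw,A,el):  # o key origin, el elevation of key z (deg); tool tilt A
    h=np.array([np.cos(yaw),np.sin(yaw),0]);u=np.array([0,0,1.])
    kz=np.cos(np.radians(el))*h+np.sin(np.radians(el))*u
    e=np.radians(-90-A);tz=np.cos(e)*h+np.sin(e)*u
    return np.array(o)+zk*kz+.008*tz,tz
E
python3 - <<'E'
from p import *
im=cv2.imread("pics/w_key.png");ci=m.camera_info("wrist")
a=warp(im,ci,(.4778,.306),.052,0);cv2.line(a,(0,200),(400,200),(0,0,255),1);cv2.line(a,(200,0),(200,400),(0,0,255),1);cv2.imwrite("pics/c2.png",a)
h=np.array([np.cos(YR),np.sin(YR),0])
o=np.array([.5114,.1437,.0726])-.029*(np.cos(np.radians(35))*h+np.sin(np.radians(35))*np.array([0,0,1]))
print("o",o)
p,tz=tcp_for(o,K,YR,A,35);rv=bestori(p,YR,A)[1]
m.move_to(list(p-.09*tz),rv);st()
m.wait(.1);snap("wrist","w_pre");find("wrist",["key_flat_grip","key_flat"],n=1)
print("stop",m.move_l(list(p),.08,stop_force=8));st()
m.move_gripper(0.0,60);st()
E
```

```text
o [0.48922651 0.13517616 0.05596628]
t 4.18 p [0.5337 0.1523 0.1544] rv [ 0.526 -2.834  0.07 ] g 0.0855 0.0 F [-0.9 -0.2  0.3] q [ 0.289  0.554  0.057  1.336 -0.02  -0.075]
wrist spot key_flat_grip 0.53 [ 0.6341  0.0743 -0.0022]
wrist spot key_flat 0.69 [0.4881 0.1367 0.0581]
stop False
t 5.71 p [0.5131 0.1443 0.0676] rv [ 0.526 -2.836  0.069] g 0.0853 0.0 F [-0.2  0.1  0.3] q [ 0.286  0.584 -0.133  1.113 -0.021 -0.078]
t 6.36 p [0.5126 0.1441 0.0673] rv [ 0.526 -2.835  0.069] g 0.0135 58.5 F [0.  1.  0.6] q [ 0.286  0.585 -0.134  1.113 -0.021 -0.078]
```

View pics/c2.png

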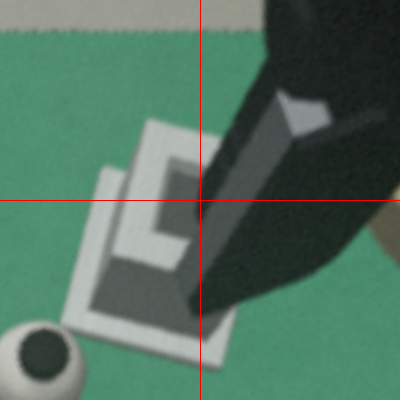

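```bash
python3 - <<'E'
from p import *
p=np.array(m.get_obs()["eef_pos"])
m.move_l(list(p+[0,0,.12]),.12);st()
S=np.array([.4770,.3045,.052]);Y=.5
p,tz=tcp_for(S+[0,0,.055],K,Y,A-55,90);rv=bestori(p,Y,A-55)[1]
# keep tool y sign consistent (nearest): no matter, key x only flips consistently
m.move_to(list(p),rv);m.wait(.2);st()
for c in("side","top","wrist"): snap(c,"st_"+c);find(c,["key_flat_tip","key_flat","key_flat_grip","stand_top"],n=1)
i=cv2.imread("pics/st_side.png")[150:350,230:470];j=cv2.imread("pics/st_wrist.png")
cv2.imwrite("pics/c3.png",np.hstack([cv2.resize(i,(480,400)),cv2.resize(j[:,160:480],(320,400))]))
E
```

```text
t 7.51 p [0.5122 0.144  0.1866] rv [ 0.526 -2.834  0.069] g 0.0133 58.3 F [-0.   0.9 -1.5] q [ 0.286  0.497  0.043  1.379 -0.021 -0.078]
t 9.14 p [0.4823 0.3075 0.1343] rv [-0.608  2.379  0.221] g 0.0132 62.3 F [ 0.4 -0.3 -0.5] q [ 0.604  0.121 -0.983 -0.229 -0.066  0.079]
side spot key_flat_tip 0.69 [0.4765 0.3053 0.0544]
side spot key_flat 0.58 [0.4699 0.3029 0.104 ]
side spot key_flat_grip 0.72 [0.4787 0.3027 0.1326]
side spot stand_top 0.84 [0.4762 0.3068 0.0534]
top spot key_flat 0.58 [ 0.413   0.2317 -0.0008]
top spot key_flat_grip 0.6 [0.4736 0.3026 0.1303]
top spot stand_top 0.72 [ 0.4904  0.1377 -0.0037]
wrist spot key_flat_tip 0.78 [0.4624 0.2988 0.0583]
wrist spot key_flat 0.64 [0.4718 0.2986 0.1037]
wrist spot key_flat_grip 0.73 [0.4771 0.3015 0.1308]
wrist spot stand_top 0.79 [0.4768 0.3089 0.0508]
```

View pics/c3.png

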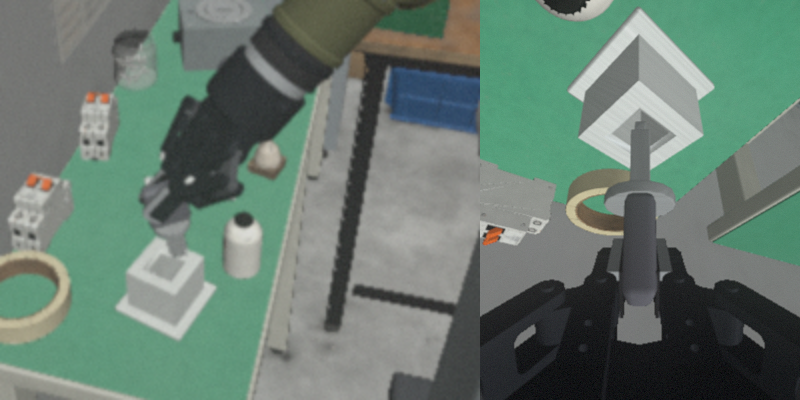

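The key hangs nearly upright over the stand. In the wrist view the blade tip is at about (320,125) and the shoulder at about (321,197). I'll check those against the expected projections.

```bash
python3 - <<'E'
from p import *
S=np.array([.4770,.3045,.107]);h=np.array([np.cos(.5),np.sin(.5),0])
print("hole",np.round(proj("wrist",[.477,.3045,.052])))
for t in(0,.1,.2):
    c=S+[0,0,K]; d=np.array([0,0,1])*np.cos(t)+h*np.sin(t) # key z leaning forward by t about grasp
    print(t,"tip",np.round(proj("wrist",c-(K+.042)*d)),"shoulder",np.round(proj("wrist",c-(K-.003)*d)),"top",np.round(proj("wrist",c+(.052-K)*d)))
E
```

```text
hole [319. 136.]
0 tip [319. 151.] shoulder [319. 215.] top [319. 313.]
0.1 tip [319. 142.] shoulder [319. 212.] top [319. 314.]
0.2 tip [319. 134.] shoulder [319. 210.] top [319. 314.]
```

```bash
python3 -c "
import cv2
i=cv2.imread('pics/st_wrist.png')[90:320,240:400];cv2.imwrite('pics/c4.png',cv2.resize(i,None,fx=2.6,fy=2.6,interpolation=2))"
```

```text
(no output)
```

View pics/c4.png

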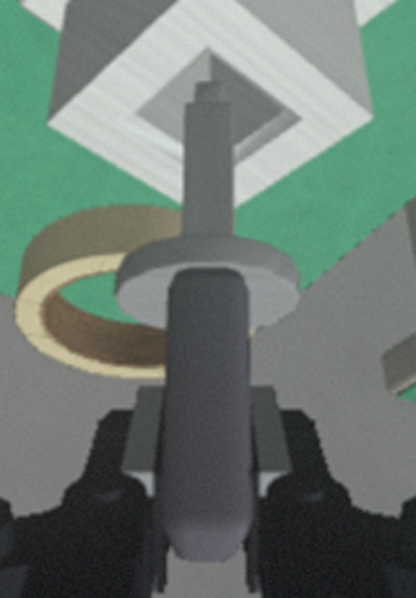

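```bash
python3 - <<'E'
from p import *
from scipy.optimize import least_squares
S=np.array([.4770,.3045,.107]);h=np.array([np.cos(.5),np.sin(.5),0]);u=np.array([0,0,1.])
obs=[(-7,-42,122),(-9,-35,129),(18,6,216),(-20,6,193),(-20,52,290),(20,52,305)]
def f(v,full=False):
    dh,dz,t=v[0]*1e-3,v[1]*1e-3,v[2]
    kz=np.cos(t)*u+np.sin(t)*h;kx=np.cos(t)*h-np.sin(t)*u
    return np.array([proj("wrist",S+dh*h+dz*u+x*1e-3*kx+z*1e-3*kz)[1]-r for x,z,r in obs])
print(f([0,0,0]).round())
r=least_squares(f,[0,0,0]);print(r.x.round(3),r.fun.round(1))
r=least_squares(lambda v:f([v[0],v[1],0]),[0,0]);print(r.x.round(3),r.fun.round(1))
for n,X in(("tip",[0,-42]),("o",[0,0]),("grip",[0,29])): print(n,np.round(proj("side",S+u*X[1]*1e-3)))
E
python3 -c "
import cv2
i=cv2.imread('pics/st_side.png')[210:330,280:380];cv2.imwrite('pics/c5.png',cv2.resize(i,None,fx=5,fy=5,interpolation=2))"
```

```text
[21. 20. 20.  5. 11. 18.]
[-3.496 -7.019  0.169] [ 0.6  1.6  1.8 -4.2  3.  -2.9]
[-9.262 -3.059] [  4.9   4.1   7.  -12.3  -5.4   6.7]
tip [312. 277.]
o [312. 262.]
grip [311. 250.]
```

View pics/c5.png

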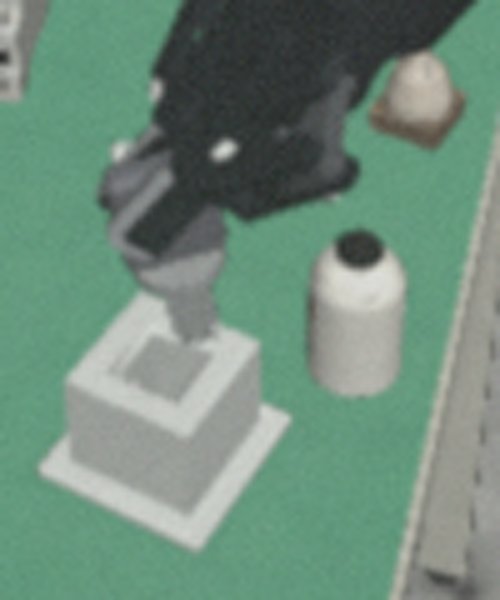

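The side crop shows the blade tip at about (320,278), roughly 10 mm toward the robot. That agrees with the fit: the key leans 0.17 rad. I'll correct the tool pose for this lean and check again.

```bash
cat >> p.py <<'E'
def Tm(Rm,p):
    T=np.eye(4);T[:3,:3]=Rm;T[:3,3]=p;return T
def keyT(o,yaw,lean=0):
    h=np.array([np.cos(yaw),np.sin(yaw),0]);u=np.array([0,0,1.])
    kz=np.cos(lean)*u+np.sin(lean)*h;kx=np.cos(lean)*h-np.sin(lean)*u
    return Tm(np.column_stack([kx,np.cross(kz,kx),kz]),o)
def toolT():
    o=m.get_obs();return Tm(R.from_rotvec(o["eef_rot"]).as_matrix(),o["eef_pos"])
def pr(T): return list(T[:3,3]),list(R.from_matrix(T[:3,:3]).as_rotvec())
E
python3 - <<'E'
from p import *
h=np.array([np.cos(.5),np.sin(.5),0])
Tk=keyT(np.array([.4770,.3045,.107])-.0035*h+[0,0,-.007],.5,.169)
X=np.linalg.inv(toolT())@Tk;np.save("X.npy",X)
G=keyT([.4770,.3045,.110],.5)@np.linalg.inv(X);p,rv=pr(G)
m.move_l(p,.08,rotation=rv);m.wait(.2);st()
for c in("side","wrist"): snap(c,"st2_"+c);find(c,["key_flat_tip","key_flat","key_flat_grip"],n=1)
i=cv2.imread("pics/st2_side.png")[210:330,280:380];j=cv2.imread("pics/st2_wrist.png")[90:320,240:400]
cv2.imwrite("pics/c6.png",np.hstack([cv2.resize(i,(460,552)),cv2.resize(j,(330,552))]))
c=[.4770,.3045,.110]
for n,z in(("tip",-.042),("o",0),("grip",.029)):print(n,np.round(proj("side",np.add(c,[0,0,z]))),np.round(proj("wrist",np.add(c,[0,0,z]))))
for x,z in[(-7,-42),(-9,-35),(18,6),(-20,6),(-20,52),(20,52)]:print(x,z,np.round(proj("wrist",np.array(c)+x*1e-3*h+[0,0,z*1e-3])))
E
```

```text
t 10.56 p [0.4807 0.3067 0.146 ] rv [-0.566  2.215  0.263] g 0.0134 62.2 F [ 0.2 -0.4  0. ] q [ 0.616  0.143 -1.156 -0.594 -0.088  0.075]
side spot key_flat_tip 0.89 [0.4716 0.3037 0.0741]
side spot key_flat 0.94 [0.4711 0.3027 0.112 ]
side spot key_flat_grip 0.93 [0.4748 0.2986 0.1424]
wrist spot key_flat_tip 0.72 [0.4707 0.3017 0.0708]
wrist spot key_flat 0.59 [0.4753 0.3029 0.1125]
wrist spot key_flat_grip 0.88 [0.4766 0.3012 0.1423]
tip [312. 276.] [319. 131.]
o [312. 260.] [319. 196.]
grip [311. 249.] [319. 249.]
-7 -42 [319. 123.]
-9 -35 [319. 131.]
18 6 [319. 218.]
-20 6 [319. 189.]
-20 52 [319. 294.]
20 52 [319. 303.]
```

View pics/c6.png

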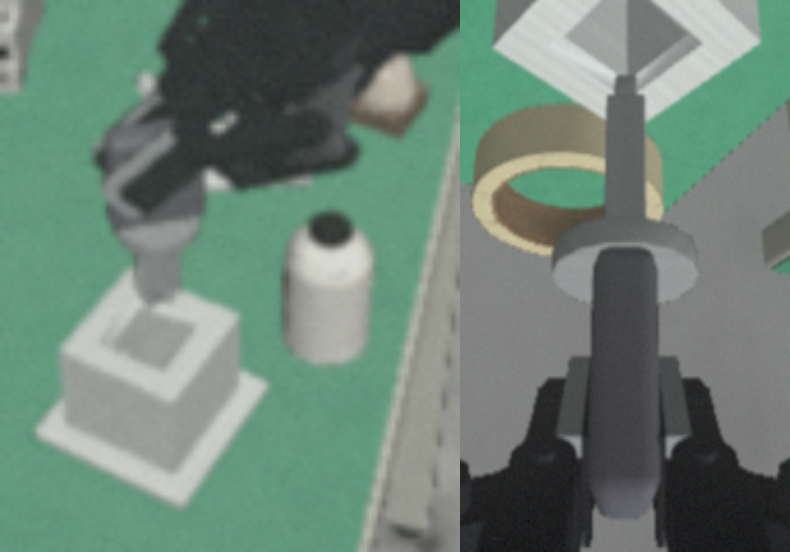

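The key is now upright to within about 0.05 rad. Its tip is at about (314,276) in the side view, 3–4 mm toward the robot. I'll shift it 4 mm forward and lower it gently.

```bash
python3 - <<'E'
from p import *
h=np.array([np.cos(.5),np.sin(.5),0])
p=np.array(m.get_obs()["eef_pos"])+.004*h
m.move_l(list(p),.05)
s=m.move_l(list(p+[0,0,-.064]),.05,stop_force=7);print(s);st()
find("side",[]);m.grab_frame("side");find("side",["key_flat","key_flat_grip"],n=1)
print("depth",p[2]-m.get_obs()["eef_pos"][2])
E
```

```text
True
t 12.32 p [0.4835 0.3082 0.0849] rv [-0.566  2.216  0.263] g 0.0133 62.2 F [0.6 1.4 2.1] q [ 0.614  0.353 -1.245 -0.892 -0.087  0.074]
side spot key_flat 0.77 [0.4754 0.3063 0.0514]
side spot key_flat_grip 0.66 [0.4782 0.3015 0.0849]
depth 0.060043594033572054
```

```bash
python3 - <<'E'
from p import *
m.move_gripper(.06);T=toolT();p=T[:3,3];tz=T[:3,2]
m.move_l(list(p-.09*tz),.15);
m.move_l(list(p-.09*tz+[0,0,.06]),.2)
h=np.array([np.cos(.5),np.sin(.5),0])
v=np.array([.477,.3045,.24])-.045*h
b=bestori(v,.5);print(b)
m.move_to(list(v),b[1]);m.wait(.15);st()
im=snap("wrist","w_st");ci=m.camera_info("wrist");find("wrist",["key_flat","key_flat_grip","stand_top"],n=1)
a=warp(im,ci,(.477,.3045),.104,.5,half=.05,s=4000)
b=warp(im,ci,(.477,.3045),.052,.5,half=.05,s=4000)
for x in(a,b): cv2.line(x,(0,200),(400,200),(0,0,255),1);cv2.line(x,(200,0),(200,400),(0,0,255),1)
cv2.imwrite("pics/c7.png",np.hstack([a,b]))
E
```

```text
Traceback (most recent call last):
rig.IKError: the arm cannot follow that straight line within its joint ranges
```

```bash
python3 - <<'E'
from p import *
T=toolT();p=T[:3,3]
m.move_l(list(p+[0,0,.10]),.15)
h=np.array([np.cos(.5),np.sin(.5),0])
v=np.array([.477,.3045,.24])-.045*h
b=bestori(v,.5)
m.move_to(list(v),b[1]);m.wait(.15);st()
im=snap("wrist","w_st");ci=m.camera_info("wrist");find("wrist",["key_flat","key_flat_grip","stand_top"],n=1)
a=warp(im,ci,(.477,.3045),.104,.5,half=.05,s=4000)
b=warp(im,ci,(.477,.3045),.052,.5,half=.05,s=4000)
for x in(a,b): cv2.line(x,(0,200),(400,200),(0,0,255),1);cv2.line(x,(200,0),(200,400),(0,0,255),1)
cv2.imwrite("pics/c7.png",np.hstack([a,b]))
E
```

```text
t 15.35 p [0.437  0.2826 0.2392] rv [ 7.770e-01 -3.043e+00  1.000e-03] g 0.0601 0.0 F [-0.  -0.1 -0.4] q [ 0.574  0.254 -0.154  1.164 -0.     0.074]
wrist spot key_flat 0.79 [0.4788 0.3038 0.0534]
wrist spot key_flat_grip 0.58 [0.483  0.3015 0.0793]
wrist spot stand_top 0.82 [0.4777 0.3066 0.0523]
```

View pics/c7.png

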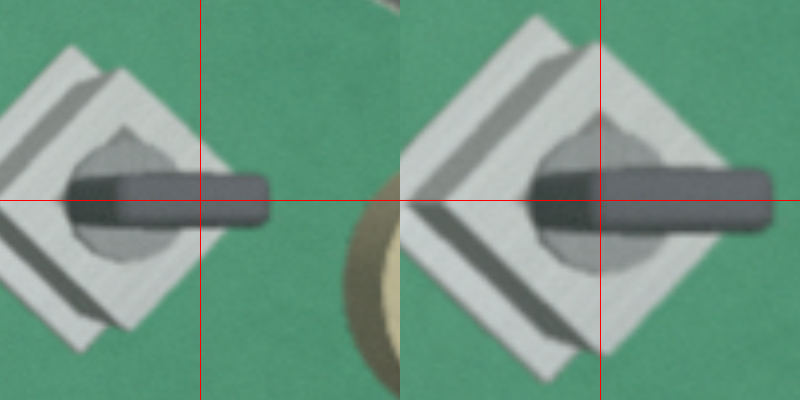

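The key stands upright in the stand. Its grip is 38–40 mm long in the rectified view, centred at (194,200), so it sits 1.5 mm short of nominal with a yaw of 0.5. Now I'll take it from above and look at the slot.

```bash
python3 - <<'E'
from p import *
k=np.array([.4757,.3038,.078])
b=bestori(k,.5);print(b)
m.move_to(list(k+[0,0,.07]),b[1]);m.move_l(list(k),.1,stop_force=8);st()
m.move_gripper(0,80);st()
m.move_l(list(k+[0,0,.172]),.15);st()
Y=.2;h=np.array([np.cos(Y),np.sin(Y),0]);v=np.array([.532,-.188,.25])-.06*h
b=bestori(v,Y);print(b)
m.move_to(list(v),b[1]);m.wait(.2);st()
im=snap("wrist","w_sl");ci=m.camera_info("wrist");find("wrist",["slot","key_switch","key_flat_tip","key_flat"],n=1)
a=warp(im,ci,(.532,-.188),.076,Y,half=.05,s=4000)
cv2.line(a,(0,200),(400,200),(0,0,255),1);cv2.line(a,(200,0),(200,400),(0,0,255),1)
cv2.imwrite("pics/c8.png",np.hstack([a,im[:,120:520]]))
E
```

```text
(np.float64(0.06834621773118865), [np.float64(-0.7772424608630377), np.float64(3.043928146018057), np.float64(2.3796187296433278e-17)], array([ 0.57,  0.44, -0.32,  0.81,  0.  ,  0.07]))
t 16.89 p [0.4763 0.3042 0.079 ] rv [-7.770e-01  3.042e+00  1.000e-03] g 0.0602 0.0 F [-0.2 -1.   0.3] q [ 0.568  0.442 -0.317  0.81  -0.     0.068]
t 17.38 p [0.4761 0.3041 0.0785] rv [-7.770e-01  3.043e+00  1.000e-03] g 0.013 78.0 F [ 0.4 -0.4  3.4] q [ 0.568  0.443 -0.317  0.81   0.     0.068]
t 18.68 p [0.4751 0.3035 0.249 ] rv [ 7.770e-01 -3.042e+00  1.000e-03] g 0.013 77.8 F [-0.5 -0.  -0.8] q [ 0.568  0.326 -0.026  1.22  -0.     0.068]
(np.float64(0.599741981449561), [np.float64(-0.3136359283204443), np.float64(3.1258977759286903), np.float64(9.60233089288102e-18)], array([-0.4 ,  0.24, -0.15,  1.18,  0.  , -0.6 ]))
t 20.7 p [ 0.4736 -0.1992  0.25  ] rv [-0.316  3.126  0.   ] g 0.0129 77.8 F [-0.3  0.2 -1.3] q [-0.398  0.238 -0.149  1.185  0.    -0.6  ]
wrist spot slot 0.75 [ 0.6383  0.241  -0.0054]
wrist spot key_switch 0.83 [ 0.5328 -0.1872  0.0012]
wrist spot key_flat_tip 0.62 [ 0.4734 -0.2031  0.1807]
wrist spot key_flat 0.62 [ 0.4758 -0.2     0.2265]
```

View pics/c8.png

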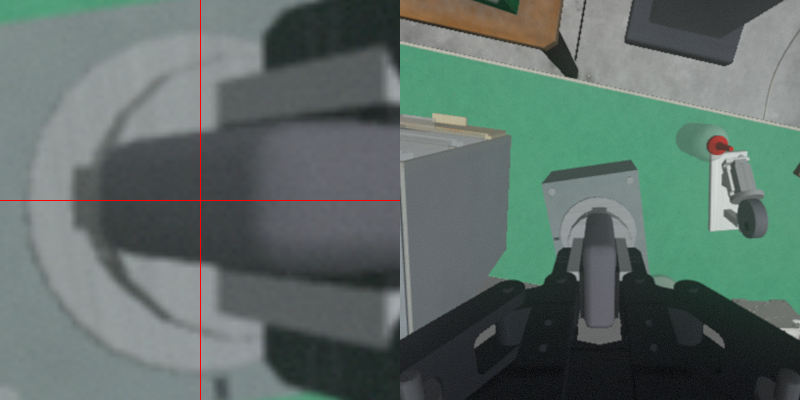

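The held key hides the slot in this view. I'll step the hand about 9 cm to the left to see it, and check where the tall box beside the switch stands.

```bash
python3 - <<'E'
from p import *
ci=m.camera_info("wrist");f=200/np.tan(np.radians(ci["vertical_fov"])/2)
for u,v in((228,240),(210,275)):
    d=np.array(ci["R"]).T@np.array([(u-ci["cx"])/f,(v-ci["cy"])/f,1]);c=-np.array(ci["R"]).T@np.array(ci["t"]);print("box foot",(c-d*c[2]/d[2]).round(3))
Y=.2;h=np.array([np.cos(Y),np.sin(Y),0]);l=np.array([-h[1],h[0],0])
v=np.array([.532,-.188,.25])-.02*h+.095*l
m.move_to(list(v),bestori(v,Y)[1]);m.wait(.2);st()
im=snap("wrist","w_sl2");ci=m.camera_info("wrist");find("wrist",["slot","key_switch","key_flat_tip","key_flat"],n=1)
a=warp(im,ci,(.532,-.188),.076,Y,half=.05,s=4000)
cv2.line(a,(0,200),(400,200),(0,0,255),1);cv2.line(a,(200,0),(200,400),(0,0,255),1)
b=cv2.resize(im[60:360,100:400],(400,400))
cv2.imwrite("pics/c9.png",np.hstack([a,b]))
# predicted key projections in hand (nominal)
p=np.array(m.get_obs()["eef_pos"])
for n,z in(("tip",-.068),("o",-.026)): print(n,np.round(proj("wrist",p+[0,0,z]),1))
E
```

```text
box foot [ 0.598 -0.304  0.   ]
box foot [ 0.658 -0.324  0.   ]
t 21.64 p [ 0.4934 -0.0998  0.25  ] rv [ 0.311 -3.126  0.   ] g 0.0132 77.9 F [-1.  -0.   0.1] q [-0.199  0.22  -0.172  1.179 -0.    -0.398]
wrist spot slot 0.71 [ 0.5345 -0.189   0.0748]
wrist spot key_switch 0.82 [ 5.289e-01 -1.890e-01  3.000e-04]
wrist spot key_flat_tip 0.84 [ 0.4916 -0.1006  0.1804]
wrist spot key_flat 0.7 [0.4131 0.2366 0.0008]
tip [318.7 215.2]
o [318.5 239.3]
```

View pics/c9.png

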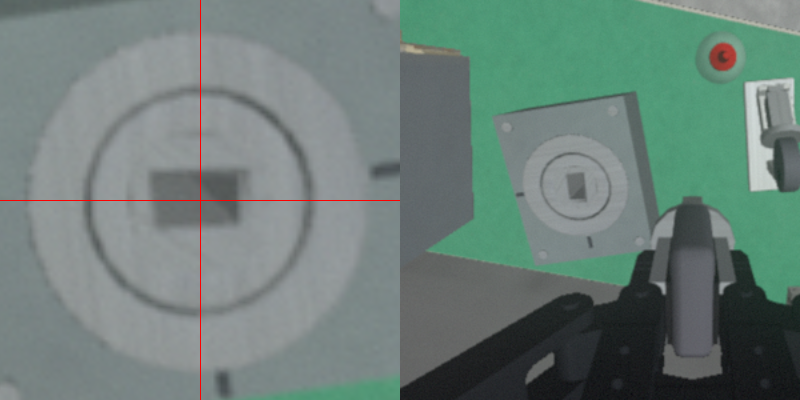

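The slot is now clear: centre at (198,200) in the rectified view, i.e. (0.5317, -0.188), yaw about 0.215. The box is more than 110 mm away. The key tip at about (320,208) agrees with the nominal grasp within 1 mm, so I'll insert.

```bash
python3 - <<'E'
from p import *
Y=.215;s=np.array([.5317,-.188,.165])
rv=bestori(s,Y)[1]
m.move_to(list(s),rv);m.wait(.3);st()
e=s-np.array(m.get_obs()["eef_pos"]);e[2]=0;print(e.round(4))
s=s+e
r=m.move_l([s[0],s[1],.101],.04,stop_force=10);st();print(r,m.get_obs()["wrist_torque"])
E
```

```text
t 22.77 p [ 0.5322 -0.1873  0.1663] rv [-3.390e-01  3.121e+00 -1.000e-03] g 0.0133 77.9 F [-0.2  0.5 -0.5] q [-0.339  0.366 -0.187  1.016  0.    -0.555]
[-0.0005 -0.0007  0.    ]
t 24.25 p [ 0.5311 -0.1886  0.1025] rv [ 0.337 -3.123 -0.   ] g 0.013 78.6 F [-0.1  0.4  5.2] q [-0.341  0.418 -0.286  0.867  0.    -0.556]
True [-0.01248081  0.03953456  0.03172446]
```

```bash
python3 - <<'E'
from p import *
m.wait(.3)
for c in("wrist","side"): m.grab_frame(c);find(c,["key_flat","key_flat_grip"],n=1)
q=np.array(m.get_obs()["qpos"])
for d in(.2,.5,.8,1.1,1.3,1.36,1.42,1.46):
    g=q.copy();g[5]+=d;m.movej(list(g));o=m.get_obs()
    print(d,round(o["qpos"][5]-q[5],3),"tq",np.round(o["wrist_torque"],2),"F",np.round(o["contact_force"],1),np.round(o["eef_pos"],4))
    if abs(o["wrist_torque"][2])>1.0: break
st()
E
```

```text
wrist spot key_flat 0.63 [ 0.5309 -0.1886  0.0754]
wrist spot key_flat_grip 0.7 [ 0.5382 -0.1899  0.1065]
side spot key_flat 0.54 [ 0.529  -0.1889  0.0752]
side spot key_flat_grip 0.43 [ 0.5344 -0.1932  0.1072]
0.2 0.197 tq [-0.25 -0.08 -0.05] F [ 0.9 -1.2  0.4] [ 0.5313 -0.1888  0.1026]
0.5 0.496 tq [-0.51 -0.06  0.08] F [ 0.4 -2.1 -0.2] [ 0.5313 -0.1891  0.1026]
0.8 0.795 tq [-0.89  0.09  0.02] F [ 0.4 -4.   0.9] [ 0.5312 -0.1892  0.1026]
1.1 1.095 tq [-1.28  0.27 -0.03] F [-1.5 -4.6  1.8] [ 0.531  -0.1893  0.1026]
1.3 1.295 tq [-1.24  0.34  0.07] F [-1.3 -5.7  0.6] [ 0.5308 -0.1893  0.1026]
1.36 1.355 tq [-1.16  0.36 -0.05] F [-1.4 -4.3  1.6] [ 0.5307 -0.1893  0.1026]
1.42 1.415 tq [-1.22  0.36 -0.01] F [-1.8 -4.8  1.2] [ 0.5307 -0.1893  0.1026]
1.46 1.455 tq [-1.22  0.39 -0.01] F [-1.8 -5.4  1.9] [ 0.5306 -0.1893  0.1026]
t 27.39 p [ 0.5306 -0.1893  0.1026] rv [-1.826 -2.556  0.003] g 0.0132 78.6 F [-1.8 -5.4  1.9] q [-0.342  0.418 -0.286  0.867 -0.002  0.899]
```

```bash
python3 - <<'E'
from p import *
q=np.array(m.get_obs()["qpos"])
for d in np.arange(.04,.5,.04):
    g=q.copy();g[5]+=d;m.movej(list(g));o=m.get_obs()
    print(round(d,2),round(o["qpos"][5]-q[5],3),"tq",np.round(o["wrist_torque"],2),"F",np.round(o["contact_force"],1))
    if abs(o["wrist_torque"][2])>.45: break
st()
E
```

```text
0.04 0.037 tq [-0.88  0.2   0.03] F [-0.5 -4.4  0.8]
0.08 0.078 tq [-1.01  0.23  0.02] F [-0.4 -4.8  1. ]
0.12 0.118 tq [-1.    0.25  0.07] F [-1.2 -4.2  1. ]
0.16 0.158 tq [-1.02  0.4   0.01] F [-2.2 -3.3  1.3]
0.2 0.198 tq [-1.05  0.42  0.2 ] F [-1.4 -4.7  1.5]
0.24 0.237 tq [-0.97  0.48  0.61] F [-2.5 -4.   2.5]
t 28.89 p [ 0.5304 -0.1893  0.1026] rv [-2.116 -2.322  0.004] g 0.0131 78.9 F [-2.5 -4.   2.5] q [-0.342  0.418 -0.286  0.868 -0.002  1.136]
```

The torque rose to 0.6 N m, so the cylinder is at its stop. I'll release, retreat and check.

```bash
python3 - <<'E'
from p import *
m.move_gripper(.05);m.wait(.2)
p=np.array(m.get_obs()["eef_pos"]);m.move_l(list(p+[0,0,.12]),.12)
Y=.2;h=np.array([np.cos(Y),np.sin(Y),0]);l=np.array([-h[1],h[0],0])
v=np.array([.532,-.188,.25])-.02*h+.095*l
m.move_to(list(v),bestori(v,Y)[1]);m.wait(.3);st()
im=snap("wrist","w_end");ci=m.camera_info("wrist");find("wrist",["key_flat","key_flat_grip","slot","key_square"],n=1)
a=warp(im,ci,(.532,-.188),.082,.36,half=.05,s=4000);b=warp(im,ci,(.532,-.188),.128,.36,half=.05,s=4000)
for x in(a,b): cv2.line(x,(0,200),(400,200),(0,0,255),1);cv2.line(x,(200,0),(200,400),(0,0,255),1)
cv2.imwrite("pics/c10.png",np.hstack([a,b]))
E
```

```text
t 32.36 p [ 0.4935 -0.099   0.2499] rv [ 0.313 -3.126 -0.   ] g 0.0496 0.0 F [-0.9  0.3 -0.3] q [-0.198  0.22  -0.172  1.179 -0.    -0.398]
wrist spot key_flat 0.4 [ 0.4668 -0.028  -0.0013]
wrist spot key_flat_grip 0.74 [ 0.5355 -0.1893  0.1062]
wrist spot slot 0.61 [ 0.535  -0.1888  0.0796]
wrist spot key_square 0.88 [ 0.4604 -0.0327  0.0534]
```

View pics/c10.png

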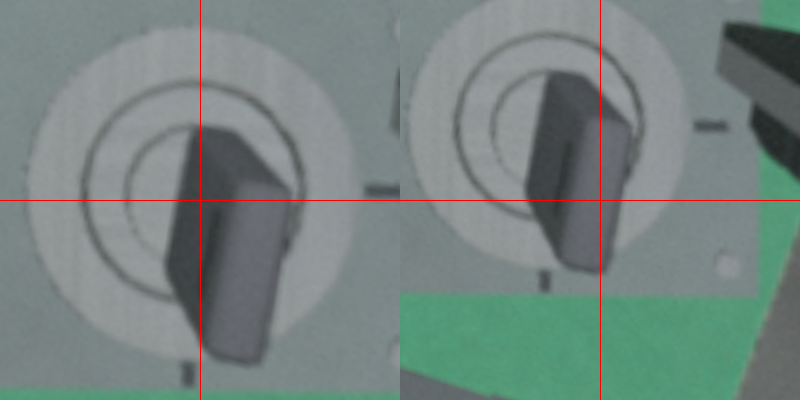

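The key stands upright with its shoulder on the cylinder's face. Its grip top is centred at about (597,195), within 1–2 mm of the slot centre. It is turned about 0.16 rad past a quarter turn relative to the enclosure, which matches the slot's play at the stop. The square key is unmoved.

```bash
python3 -c "
from h import *
print(m.close_job())"
```

```text
the job is handed in; nothing more can be done
None
```

I handed the job in at about 32 s: the flat key is home and upright in the slot and turned clockwise until the cylinder reached its stop, and the round-headed key showed no measurable movement; no verdict came back.

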